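Follow the collecting cup on a coasting fraction carousel with a drop-sensor probe

TASK

Take the drop-sensor probe out of its stand, give the fraction carousel a gentle push so that it coasts freely at about one turn in five or six seconds (never faster than one turn in three), and promptly bring the probe's tip over the wide cup on it. Stay with the cup while the carousel runs down by itself: probe upright, its tip a finger's width or two above the middle of the moving cup's mouth, touching nothing. The program finishes while still holding the probe over the cup, once the carousel has come to rest; leave the other things on the bench alone.

Things in the scene. Friction and masses are not known exactly. Their poses are not given: they have to be found in the camera images.
- housing: Fixed square grey housing of the carousel, 250 x 250 mm, 54 mm high; origin on the bench under its centre, so the carousel's vertical turning axis passes through this point. Its x axis is the direction of joint carousel = 0 for the cup. It may be turned on the bench.
- carousel (a joint): Angle of the carousel about the vertical axis through the housing's centre (rad), growing anticlockwise from above, in practice unlimited both ways; it is the cup's direction in the housing's frame. Coasts on a free bearing: moment of inertia 0.0115 kg m2 (varies by a quarter), viscous friction 0.00125 N m s/rad, dry friction 0.0008 N m. From 1.2 rad/s it takes some 10 s to rest.
- hub (a point): Top centre of the small steel hub of the carousel, on the turning axis, 91 mm above the bench. The carousel: white disc, 250 mm diameter, 1.5 kg, top face at 75 mm; on a ring of 90 mm radius stand the cup (0 deg), a steel finger peg (+100 deg) and eight slim capped tubes (19 mm, tops at 115 mm) from 150 to 304 deg. A push of about 1 N on the peg is plenty.
- cup_mouth (a point): Centre of the open mouth, at rim height (120 mm above the bench), of the one wide steel cup on the carousel: 53 mm outside and 48 mm inside diameter at the rim, 90 mm from the turning axis.
- peg_top (a point): Centre of the top of the finger peg, an upright steel pin of 18 mm diameter, 90 mm from the turning axis and 100 deg anticlockwise of the cup; its top is 157 mm above the bench, 37 mm higher than the cup's rim, so it can be pushed sideways with the probe's nose just above rim height.
- stand: Fixed grey block 80 x 80 x 70 mm with a vertical hole of 20 mm through its middle, in which the probe hangs by its shoulder; origin at the centre of its underside.
- probe: Drop-sensor probe, 150 mm long, 90 g, upright in the stand: steel nose of 14 mm diameter (60 mm long, down), then a black round body of 25 mm diameter from 60 to 150 mm above the tip. Origin at the tip (lower end of the nose), z axis up along the probe. In the stand the tip is 10 mm above the bench and the body is free from 70 to 160 mm; grip it there, middle or higher.
- reagent: Bystander: amber glass bottle, 60 mm dia, 120 mm tall; origin at its underside. Leave alone.
- beaker: Bystander: open glass beaker, 72 mm dia, 85 mm tall; origin at its underside. Leave alone.
- tipbox: Bystander: closed clear box 120 x 80 x 55 mm; origin at its underside. Leave alone.
- dish: Bystander: shallow glass dish, 90 mm dia, 16 mm high; origin at its underside. Leave alone.
- spanner: Bystander: steel wrench lying flat; origin at its underside. Leave alone.
- vial: Bystander: small glass jar, 32 mm dia, 55 mm tall; origin at its underside. Leave alone.
There are look-alikes about, which are no part of the job. What is meant by the probe is not purple, red or white, and is the smaller of those in its own colour.

How it is judged:
By the outcome, as a careful person would: the job done as asked, in the order asked, and still so for the second after the job is handed in, while the arm keeps its last pose, push and grip.
It also fails if it takes over 67 s, if anything falls off the work surface, if the arm or the gripper's body presses on something with over 40 N, if the wrist force passes 120 N, or if a joint passes its speed limit or range.

ROBOT

A 6-joint arm with a two-finger parallel gripper is mounted at the origin on the work surface. World frame = base frame: x ahead of the robot, y to its left, z up, the work surface at z = 0. Lengths are in mm, angles in degrees, forces in N, time in s.
With the tool pointing down it reaches from about 250 to 775 mm from the base axis. Payload 8.9 kg.
Tool frame: the origin (TCP) lies midway between the tips of the shut fingers; the grasp point (between the pads) lies 19 mm behind it; z points along the fingers, y is the line along which they close (so a half turn about z gives the same grasp; the last joint's range is limited). The gripper opens to 85 mm and grips with 20 to 120 N. Pads are 22 mm wide; open, the fingers measure 114 mm over their backs; the gripper's body (76 mm by 85 mm) begins 54 mm behind the grasp point. The pads swing forward as they close: fully open they stand 13 mm farther back than shut.
Start: joints at [-79.888, 16.656, -8.789, 64.555, 0, 82.019], TCP at [163.055, -499.036, 231.305] pointing down, gripper open.
Joint ranges: [-144.48, 144.48], [-52.06, 99.96], [-74.48, 78.29], [-112.23, 115.85], [-86.99, 84.42], [-180, 180]. Speed limits (degrees/s): [127.2, 127.2, 159.86, 180, 180, 180].

INTERFACE

Orientations are given as [roll, pitch, yaw] about the fixed x, y, z axes, in that order (R = Rz(yaw) Ry(pitch) Rx(roll)).
In Python, from station import read_state, capture, job_done gives the robot as it stands.
- The arm moves only by the shell command python3 -m crank 'ROWS' [FORCE]. ROWS is text: rows parted by semicolons, each of 7 numbers parted by spaces: the turn, a rotation vector about the tool's x, y, z as a fraction of full scale, then the shift along the tool's x, y, z as a fraction of full scale, then the opening, from 0 (shut) to 1 (fully open). In form: rx ry rz dx dy dz fingers; .... A call has 1 to 12 rows; each row shifts and turns the commanded pose from where the row before left it, along the tool's axes as they then stand; what a row does not reach is not made up. Full scale, the value 1, is 5 cm for a shift and 0.12 rad for a turn. A row lasts 1/8 s, in which the tool goes at most 62.5 mm and 10.7 degrees, less where a joint would pass 70% of its speed; a pose out of reach is approached as far as the arm can. A call with a number of a shift or a turn outside -1 to 1 is refused whole. A call with a gripper value outside its range is refused whole. The fingers move at their own pace and stop on an object; FORCE is the grip in N (left out, the last holds). Time passes only in rows, so rows that do not move let the fingers close. It gives the time, the measured TCP pose, the force, the opening and the grip force at its end, in the units of the state.
- read_state(): the state, without advancing time (a new reading comes with each control period).
- capture(name): name is "side" or "top"; returns a dict with "image" (400x640x3 uint8, red, green, blue), "vfov" (degrees; the focal length in pixels is half the picture's height over the tangent of half this angle, whatever the lens; pixels are square), "cx", "cy" (the principal point, pixels), "origin" and "attitude" of the camera in the world. Camera axes: x right, y up, looking along -z (the intrinsics and any distortion apply to the point x, -y, -z); pixel columns grow to the right and rows downward; lengths in mm; the calibration is good to about 2 mm. A picture is of the moment at which its call begins. There is no depth.
- job_done(): hands the job in; it is judged then, once.
The state is a dict: "clock": time; "joints": joint angles; "joint_velocities": joint speeds; "tau": joint torques, N m; "tcp_pos": TCP position; "eef_rot": TCP orientation; "wrist_force": force on the tool from outside, world axes, zero at the start; "moment": the same for the moment, N m; "finger_gap": opening from 0.0 (shut) to 1.0 (fully open); "grip_force": force on a finger pad.
Only numpy, scipy, OpenCV 4.12 (cv2) and the standard library are available. Lean on these libraries where they do the work, as an engineer would, in place of code of your own. Each camera call takes 0.05 s, during which the arm holds its last target. There are 200 camera calls.

## Working session

There is one attempt and no reset: what is moved stays moved. The work goes in short steps, Python scripts to look and compute and a shell command to move; the robot and the scene stay as the last step left them, time stands still between calls to the robot, and variables do not carry over. Pictures are saved under pics/ and viewed, at most 10 in all, crops included, and the job is handed in when it is done.

```bash
ls; mkdir -p pics
cat > h.py <<'E'
import numpy as np,cv2
from station import read_state,capture,job_done
E
python3 - <<'E'
from h import *
print(read_state())
for n in("side","top"):
    c=capture(n);print(n,{k:v for k,v in c.items() if k!="image"})
    cv2.imwrite(f"pics/{n}0.png",c["image"][...,::-1])
E
```

```text
pics
{'clock': 0.0, 'joints': array([-7.98858984e+01,  1.66882085e+01, -8.83034761e+00,  6.45538896e+01,
        1.22123137e-04,  8.20184642e+01]), 'joint_velocities': array([-0.03266596,  0.16052351, -0.01270654,  0.00095671, -0.03860345,
        0.0405075 ]), 'tau': array([-5.81915920e-04, -5.37146580e+01,  3.31365860e+01,  1.62253599e-02,
       -4.69070346e-04,  5.49956411e-06]), 'tcp_pos': array([ 162.99421209, -498.61098644,  230.74352272]), 'eef_rot': array([-1.79928273e+02, -1.01803241e-02,  1.80956309e+01]), 'wrist_force': array([ 0.64761277, -0.67274894, -0.26889042]), 'moment': array([ 0.00816441, -0.02481231, -0.03661619]), 'grip_force': 0.0, 'finger_gap': 1.0024705469904585}
side {'vfov': 52.10988867693223, 'cx': 320.4220507764958, 'cy': 190.57753798399386, 'origin': array([-42.58429533, 808.58763265, 689.44937855]), 'attitude': array([  60.0809523 ,   -0.28925154, -144.60368175])}
top {'vfov': 48.62199087410286, 'cx': 316.43590989300844, 'cy': 195.27655001155117, 'origin': array([ 293.87965395,   -3.32331351, 1441.45850763]), 'attitude': array([  9.98969459,   1.4533101 , -90.37240533])}
```

View pics/top0.png

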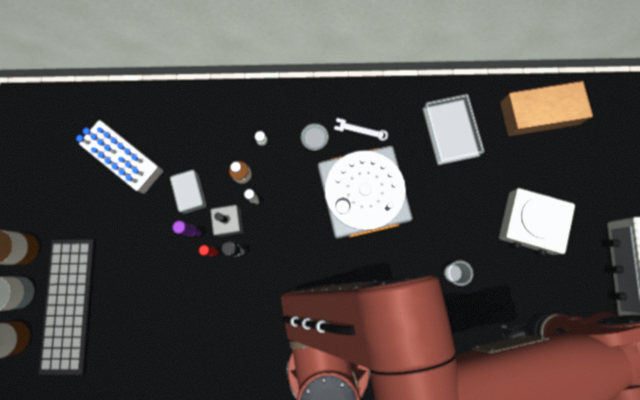

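View pics/side0.png

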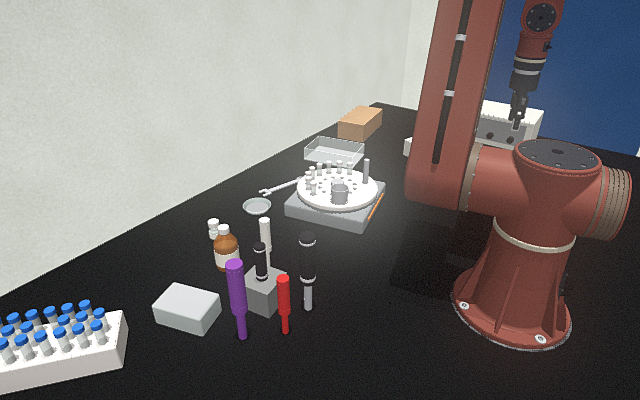

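```bash
cat > h.py <<'E'
import numpy as np,cv2
from scipy.spatial.transform import Rotation as R
from station import read_state,capture,job_done
def cam(c):
    f=200/np.tan(np.radians(c["vfov"])/2)
    return f,R.from_euler("xyz",c["attitude"],degrees=True).as_matrix(),np.array(c["origin"])
def onz(c,uv,z):
    f,M,o=cam(c);uv=np.atleast_2d(np.array(uv,float))
    d=np.c_[(uv[:,0]-c["cx"])/f,-(uv[:,1]-c["cy"])/f,-np.ones(len(uv))]@M.T
    return o+d*((z-o[2])/d[:,2])[:,None]
def proj(c,P):
    f,M,o=cam(c);q=(np.atleast_2d(P)-o)@M
    return np.c_[c["cx"]+f*q[:,0]/-q[:,2],c["cy"]+f*q[:,1]/q[:,2]]
E
python3 - <<'E'
from h import *
t=capture("top");s=capture("side")
print("clock",read_state()["clock"])
im=t["image"];g=cv2.cvtColor(im,cv2.COLOR_RGB2GRAY)
# disc
m=((g>170)*255).astype(np.uint8);m[:, :310]=0;m[:,415:]=0;m[:140]=0;m[245:]=0
cs=cv2.findContours(m,0,1)[0];k=max(cs,key=cv2.contourArea)
p=onz(t,cv2.convexHull(k)[:,0],75)[:,:2];(c,r)=cv2.minEnclosingCircle(p.astype(np.float32));print("disc",c,r)
m2=((g>80)*255).astype(np.uint8);m2[:, :310]=0;m2[:,418:]=0;m2[:143]=0;m2[245:]=0
k=max(cv2.findContours(m2,0,1)[0],key=cv2.contourArea)
print("housing",cv2.minAreaRect(onz(t,k[:,0],54)[:,:2].astype(np.float32)))
for n,uv,z in(("cup",(343,205),120),("peg",(388,208),157),("hub",(365,188),91),("stand",(227,219),70),("probe",(219,217),160),("stander",(229,249),180)):print(n,onz(t,uv,z))
a=cv2.resize(im[170:270,165:275],None,fx=3.6,fy=3.6,interpolation=2)
b=cv2.resize(im[140:245,310:420],(396,378),interpolation=2)
d=cv2.resize(s["image"][225:345,215:330],(400,417),interpolation=2)
C=np.zeros((600,800,3),np.uint8);a=cv2.resize(a,(396,300));C[:300,:396]=cv2.resize(im[170:253,165:275],(396,300),interpolation=2);C[300:,:396]=cv2.resize(im[145:228+5,310:420],(396,300),interpolation=2)
C[:417,400:]=d
cv2.imwrite("pics/crop.png",C[...,::-1])
E
```

```text
clock 0.2
disc (547.0361938476562, -119.68843841552734) 164.0320587158203
housing ((553.2637939453125, -123.90567016601562), (266.69146728515625, 259.94708251953125), 12.874260902404785)
cup [[496.28136228 -51.24181092 120.        ]]
peg [[ 480.39083052 -180.98144758  157.        ]]
hub [[ 553.28794076 -121.27464128   91.        ]]
stand [[463.35030543 310.68747686  70.        ]]
probe [[458.35390081 313.82874432 160.        ]]
stander [[363.73982566 277.30579688 180.        ]]
```

View pics/crop.png

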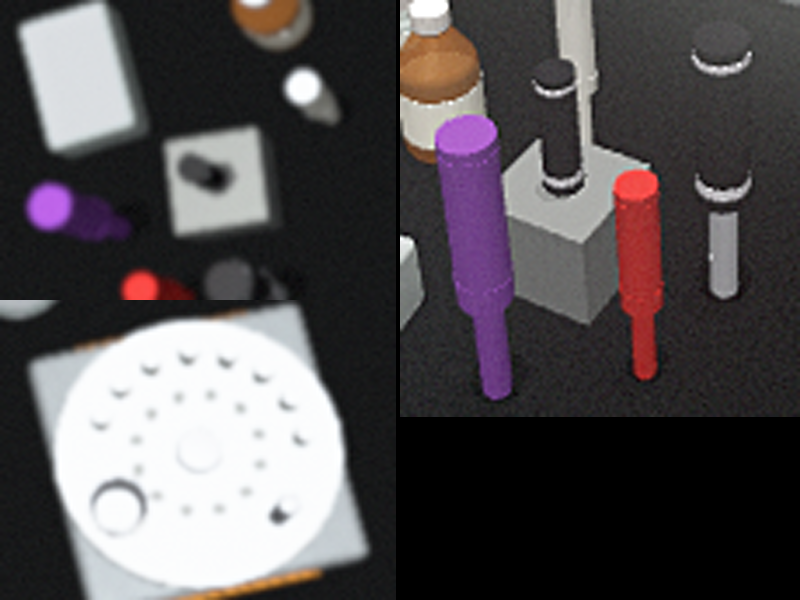

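Run:
```python
from h import *
t=capture("top");s=capture("side")
im=t["image"];g=cv2.cvtColor(im,cv2.COLOR_RGB2GRAY)
for th in(215,225,235):
    m=((g>th)*255).astype(np.uint8);m[:, :310]=0;m[:,415:]=0;m[:140]=0;m[245:]=0
    k=max(cv2.findContours(m,0,1)[0],key=cv2.contourArea)
    p=onz(t,cv2.convexHull(k)[:,0],75)[:,:2];print("disc",cv2.fitEllipse(p.astype(np.float32)))
def u(x,y):return(310+x*110/396,145+(y-300)*88/300)
def v(x,y):return(165+x*110/396,170+y*83/300)
hub=onz(t,u(199,450),91)[0];cup=onz(t,u(118,508),120)[0];peg=onz(t,u(291,502),157)[0]
print("hub",hub,"cup",cup,"peg",peg)
for q in(cup,peg):w=q-hub;print(np.hypot(*w[:2]),np.degrees(np.arctan2(w[1],w[0])))
m=((g>110)*255).astype(np.uint8);m[:,:205]=0;m[:,245:]=0;m[:202]=0;m[238:]=0
k=max(cv2.findContours(m,0,1)[0],key=cv2.contourArea);st=cv2.minAreaRect(onz(t,k[:,0],70)[:,:2].astype(np.float32));print("stand",st)
print("probe top",onz(t,v(190,163),160))
# side: probe cap at crop(554,72)->; body bottom ring
sp=lambda x,y:(215+(x-400)*115/400,225+y*120/417)
print("probe side",onz(s,sp(554,72),160),"ring",onz(s,sp(563,183),71))
print(proj(s,[[*st[0],160],[*hub],[*cup],[*peg]]))
cv2.imwrite("pics/side1.png",cv2.resize(s["image"][145:235,270:400],(780,540),interpolation=2)[...,::-1])
```

```text
disc ((552.3800048828125, -121.49105072021484), (249.93540954589844, 251.6499481201172), 122.5554428100586)
disc ((552.6549682617188, -121.3499984741211), (248.4086151123047, 249.0376739501953), 104.75934600830078)
disc ((552.4531860351562, -121.44891357421875), (246.6153564453125, 246.97894287109375), 166.2713623046875)
hub [ 550.1248732  -122.05241678   91.        ] cup [493.19919367 -50.52062295 120.        ] peg [ 491.37011688 -189.61463226  157.        ]
91.41843643707323 128.51310673870807
89.53644146998178 -131.0115031225212
stand ((461.4907531738281, 317.9493713378906), (83.38065338134766, 83.32193756103516), 8.476340293884277)
probe top [[464.01202279 317.6149935  160.        ]]
probe side [[457.70146168 321.58876522 160.        ]] ring [[458.69300415 321.19881715  71.        ]]
[[259.12696178 244.21220952]
 [337.67449513 180.56450725]
 [340.87017121 186.95582294]
 [366.71278113 158.22668935]]
```

View pics/side1.png

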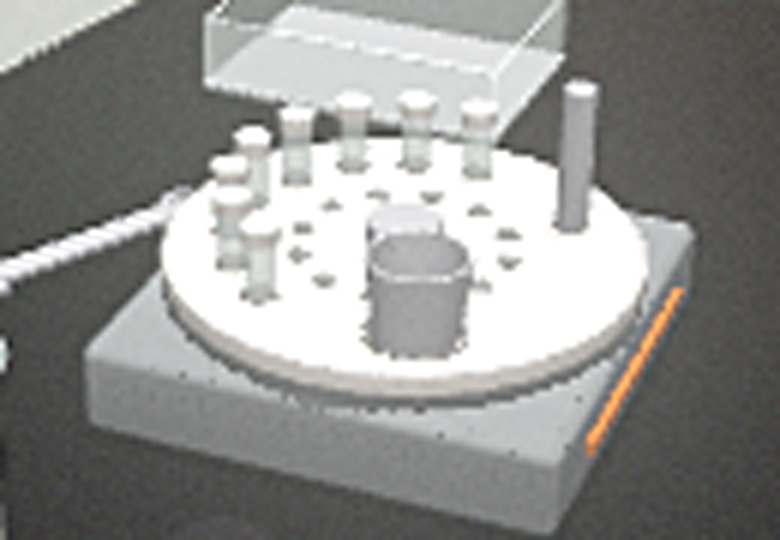

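Run:
```python
from h import *
t=capture("top");s=capture("side")
sp=lambda x,y:(215+(x-400)*115/400,225+y*120/417)
v=lambda x,y:(165+x*110/396,170+y*83/300)
for n,a,b in(("purple",v(47,207),sp(467,135)),("red",v(140,287),sp(637,186)),("black",v(228,282),sp(722,45)),("white",v(303,87),(265,220)),("probe",v(190,163),sp(554,72)),("bottle",(237,167),(223.5,231))):
    f=lambda c,uv:(cam(c)[2],onz(c,uv,0)[0]-cam(c)[2])
    (o1,d1),(o2,d2)=f(t,a),f(s,b);d1/=np.linalg.norm(d1);d2/=np.linalg.norm(d2)
    k=np.linalg.lstsq(np.c_[d1,-d2],o2-o1,rcond=None)[0];P=o1+k[0]*d1;Q=o2+k[1]*d2
    print(n,((P+Q)/2).round(),"gap",np.linalg.norm(P-Q).round(1),"from probe",((P+Q)/2-[460,319,0]).round())
```

```text
purple [425. 421. 195.] gap 0.9 from probe [-35. 102. 195.]
red [364. 358. 146.] gap 2.2 from probe [-96.  39. 146.]
black [365. 276. 193.] gap 1.1 from probe [-95. -43. 193.]
white [528. 228. 147.] gap 1.2 from probe [ 68. -91. 147.]
probe [463. 318. 155.] gap 2.8 from probe [  3.  -1. 155.]
bottle [623. 277. 103.] gap 0.6 from probe [163. -42. 103.]
```

```bash
python3 -m crank '0 0 -1 0 0 0 1;0 0 -1 0 0 0 1;0 0 -1 0 0 0 1;0 0 -1 0 0 0 1;0 0 -1 0 0 0 1;0 0 -1 0 0 0 1;0 0 0 .3 -.06 0 1;0 0 0 .6 -.11 0 1;0 0 0 .85 -.16 0 1;0 0 0 .85 -.16 0 1;0 0 0 .85 -.16 0 1;0 0 0 .85 -.16 0 1'; python3 -m crank '0 0 0 .85 -.16 0 1;0 0 0 .85 -.16 0 1;0 0 0 .85 -.16 0 1;0 0 0 .85 -.16 0 1;0 0 0 .85 -.16 0 1;0 0 0 .85 -.16 0 1;0 0 0 .85 -.16 0 1;0 0 0 .85 -.16 0 1;0 0 0 .85 -.16 0 1;0 0 0 .85 -.16 0 1;0 0 0 .85 -.16 0 1;0 0 0 .85 -.16 0 1'
```

```text
clock: 1.9
tcp_pos: [238.0, -291.1, 231.2]
eef_rot: [180.0, -0.0, 59.2]
wrist_force: [0.3, -0.0, 0.0]
finger_gap: 0.998
grip_force: 0.0
clock: 3.4
tcp_pos: [414.6, 196.0, 231.4]
eef_rot: [180.0, -0.0, 59.2]
wrist_force: [0.7, -0.9, -0.4]
finger_gap: 1.001
grip_force: 0.0
```

```bash
python3 -m crank '0 0 0 .85 -.16 0 1;0 0 0 .8 -.14 0 1;0 0 0 .6 -.11 0 1;0 0 0 .35 -.07 0 1;0 0 0 0 0 0 1;0 0 0 0 0 0 1'
python3 - <<'E'
from h import *
s=capture("side");cv2.imwrite("pics/s2.png",cv2.resize(s["image"][120:320,180:380],(600,600),interpolation=2)[...,::-1])
q=read_state();print(q["tcp_pos"],q["joints"])
print((proj(s,[q["tcp_pos"],[461,319,160]])-[180,120])*3)
E
```

```text
clock: 4.15
tcp_pos: [460.1, 317.8, 231.3]
eef_rot: [-180.0, 0.0, 59.3]
wrist_force: [-0.0, -0.5, 0.6]
finger_gap: 1.0
grip_force: 0.0
[460.27708631 317.65310392 231.4345853 ] [ 2.71251885e+01  2.04133444e+01 -3.38994408e+00  6.62178702e+01
 -7.38786373e-03  1.47852448e+02]
[[231.63124958 288.16572852]
 [236.87330437 373.62941793]]
```

View pics/s2.png

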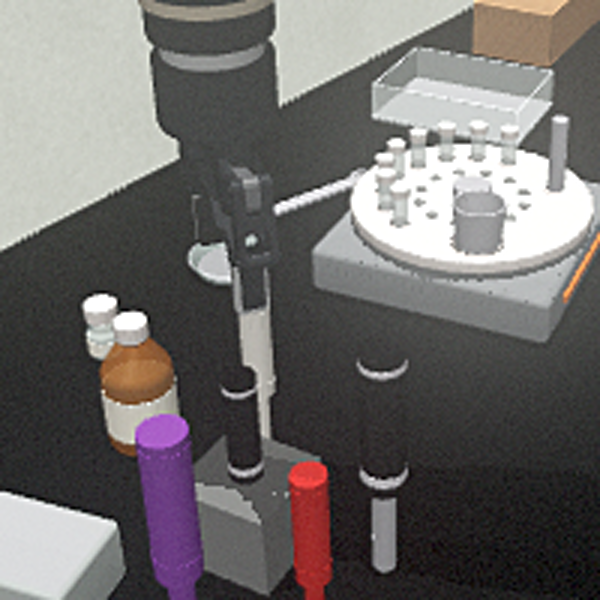

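```bash
python3 -m crank '0 0 0 0 0 .4 1;0 0 0 0 0 .7 1;0 0 0 0 0 .7 1;0 0 0 0 0 .4 1;0 0 0 0 0 .18 1;0 0 0 0 0 0 .5;0 0 0 0 0 0 0;0 0 0 0 0 0 0;0 0 0 0 0 0 0;0 0 0 0 0 0 0' 45
```

```text
clock: 5.45
tcp_pos: [461.4, 318.6, 113.1]
eef_rot: [180.0, -0.1, 59.3]
wrist_force: [0.0, -0.6, 5.7]
finger_gap: 0.282
grip_force: 43.8
```

```bash
python3 -m crank '0 0 0 0 0 -.3 0;0 0 0 0 0 -.6 0;0 0 0 0 0 -.7 0;0 0 0 0 0 -.7 0;0 0 0 0 0 -.4 0;0 0 0 0 0 -.2 0;0 0 0 0 0 0 0'
python3 - <<'E'
from h import *
s=capture("side");t=capture("top");cv2.imwrite("pics/s3.png",cv2.resize(s["image"][130:290,200:360],(600,600),interpolation=2)[...,::-1])
q=read_state();p=q["tcp_pos"];print(p,q["eef_rot"],q["wrist_force"])
print((proj(s,[p-[0,0,103],p-[0,0,43],p+[0,0,47]])-[200,130])*3.75)
# push geometry
A=np.array([552,-121.5]);psi=np.radians(q["eef_rot"][2])
for a in(205,210,213,216):print(a,A+90*np.array([np.cos(np.radians(a)),np.sin(np.radians(a))]))
E
```

```text
clock: 6.32
tcp_pos: [461.1, 318.4, 257.8]
eef_rot: [180.0, -0.0, 59.3]
wrist_force: [0.7, 0.8, -1.4]
finger_gap: 0.285
grip_force: 44.2
[460.50509492 318.11256229 256.55335347] [-1.79961782e+02  6.12119247e-02  5.93477730e+01] [-0.64183417 -0.29665189 -0.67578098]
[[223.61604816 438.21420776]
 [216.012712   350.36303055]
 [203.52933786 206.12646256]]
205 [ 470.43229917 -159.53564356]
210 [ 474.05771366 -166.5       ]
213 [ 476.51964888 -170.51751315]
216 [ 479.18847051 -174.40067271]
```

View pics/s3.png

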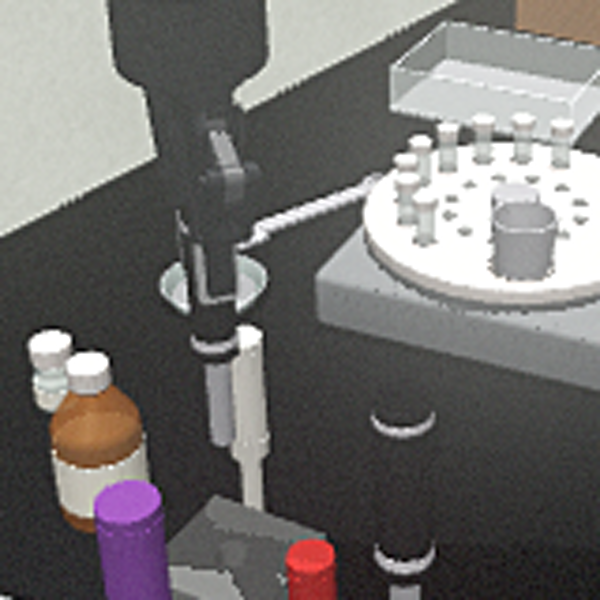

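```bash
python3 -m crank '0 0 0 -.3 .19 0 0;0 0 0 -.6 .38 0 0;0 0 0 -.8 .505 0 0;0 0 0 -.8 .505 0 0;0 0 0 -.8 .505 0 0;0 0 0 -.8 .505 0 0;0 0 0 -.8 .505 0 0;0 0 0 -.8 .505 0 0;0 0 0 -.8 .505 0 0;0 0 0 -.8 .505 0 0;0 0 0 -.6 .38 0 0;0 0 0 -.3 .19 0 0'; python3 -m crank '0 0 0 0 0 .28 0;0 0 0 0 0 0 0;0 0 0 0 0 0 0'
cat >> h.py <<'E'
A=np.array([552.2,-121.5]);PSI=np.radians(59.35)
T=np.array([[np.cos(PSI),np.sin(PSI)],[np.sin(PSI),-np.cos(PSI)]])
def pol(P):w=np.array(P)[:2]-A;return np.hypot(*w),np.degrees(np.arctan2(w[1],w[0]))%360
def ring(a,r=90):a=np.radians(a);return A+r*np.stack([np.cos(a),np.sin(a)],-1)
def rows(p0,P):
    d=np.diff(np.vstack([p0[:2],P]),axis=0)@T.T/50
    for x in d:print("0 0 0 %.2f %.2f 0 0;"%tuple(x),end="")
    print(" max",np.abs(d).max())
E
python3 - <<'E'
from h import *
s=capture("side");t=capture("top")
q=read_state();p=q["tcp_pos"];print(p,q["eef_rot"],pol(p))
# pushing: probe angle profile, one per row of 1/8 s
w=np.array([.3,.4,.4,.5,.6,.7,.8,.9,1.0,1.1,1.15,1.15])
print(np.degrees(np.cumsum(w)/8)+pol(p)[1]); rows(p,ring(pol(p)[1]+np.degrees(np.cumsum(w)/8)))
C=np.zeros((600,800,3),np.uint8);C[:,:400]=cv2.resize(t["image"][130:250,320:400],(400,600),interpolation=2)
C[:400,400:]=cv2.resize(s["image"][120:220,290:390],(400,400),interpolation=2)
cv2.imwrite("pics/c4.png",C[...,::-1])
E
```

```text
clock: 7.92
tcp_pos: [473.6, -168.4, 256.7]
eef_rot: [-179.9, 0.0, 59.2]
wrist_force: [0.4, 0.4, -1.2]
finger_gap: 0.278
grip_force: 44.2
clock: 8.3
tcp_pos: [474.5, -165.4, 243.2]
eef_rot: [-180.0, -0.0, 59.4]
wrist_force: [-0.5, 0.6, -0.6]
finger_gap: 0.277
grip_force: 44.2
[ 474.84303592 -165.69726068  243.57874453] [ 1.79980887e+02 -7.93046574e-03  5.94172534e+01] (np.float64(89.09263573850723), np.float64(209.74112972534797))
[211.88972146 214.75451043 217.61929941 221.20028563 225.49746909
 230.5108498  236.24042775 242.68620295 249.84817538 257.72634507
 265.96261337 274.19888168]
0 0 0 -0.05 0.05 0 0;0 0 0 -0.04 0.08 0 0;0 0 0 -0.04 0.08 0 0;0 0 0 -0.04 0.11 0 0;0 0 0 -0.04 0.13 0 0;0 0 0 -0.03 0.15 0 0;0 0 0 -0.02 0.18 0 0;0 0 0 0.00 0.20 0 0;0 0 0 0.03 0.22 0 0;0 0 0 0.06 0.24 0 0;0 0 0 0.10 0.24 0 0;0 0 0 0.13 0.22 0 0; max 0.2394954852509733
```

View pics/c4.png

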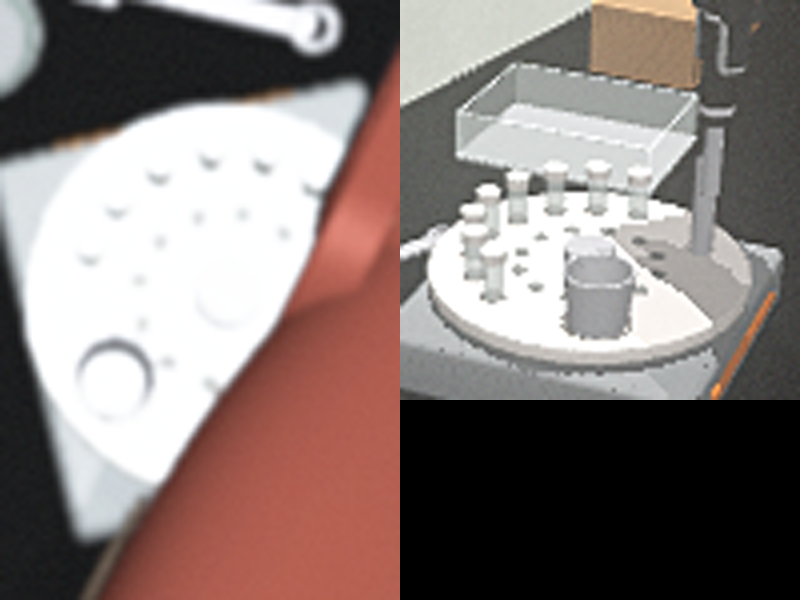

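```bash
cat >> h.py <<'E'
OFF=np.zeros(2)
def cupang(s,a,dbg=0,off=None):
    g=cv2.cvtColor(s["image"],cv2.COLOR_RGB2GRAY).astype(int)
    for _ in range(3):
        c=proj(s,[*ring(a),97])[0].round().astype(int)
        x0,y0=c[0]-20,c[1]-5
        w=g[y0:c[1]+14,x0:c[0]+21]
        m=(w<135).astype(np.uint8)
        n,l,st,ce=cv2.connectedComponentsWithStats(m)
        if n<2:return None
        k=1+np.argmax(st[1:,4]);P=onz(s,ce[k]+[x0,y0],97)[0,:2]
        if off is not None:P=P-off
        r,a=pol(P)
    if dbg:print(w[::3,::2])
    return r,a,st[k],P
E
python3 - <<'E'
from h import *
s=capture("side");r=cupang(s,128.5,1);print(r,"off",r[3]-ring(128.5))
p=read_state()["tcp_pos"];print(pol(p))
w=np.array([.4,.5,.3,.4,.6,.8,.95,1.08,1.12,.8,.4,0])
rows(p,ring(pol(p)[1]+np.degrees(np.cumsum(w)/8)))
E
```

```text
[[213 255 234 218 255 255 255 255 240 150 171 178 183 179 177 169 152 226
  252 234  97]
 [216 255 255 255 170 174 255 255 255 144 189 219 209 195 215 234 151 139
  193 252 250]
 [176 204 255 255 255 255 255 255 160 139 156 159 158 162 162 159 149 234
  252 250 246]
 [255 255 255 255 255 255 255 255 255 130 155 162 163 162 157 156 139 255
  247 247 247]
 [255 255 255 255 255 255 255 255 254 133 157 160 161 165 158 156 127 255
  247 246 246]
 [240 255 255 255 255 255 255 255 255 150 186 155 156 155 149 151 175 248
  245 246 247]
 [188 191 189 195 200 199 242 255 255 255 255 255 255 255 255 255 255 255
  255 231 200]]
(np.float64(132.33371284700752), np.float64(117.27623283390652), array([18, 12,  1,  3,  3], dtype=int32), array([491.55398658,  -3.88081529])) off [-4.61969612 47.18445059]
(np.float64(89.1113399133613), np.float64(209.85847338535487))
0 0 0 -0.06 0.07 0 0;0 0 0 -0.05 0.10 0 0;0 0 0 -0.03 0.06 0 0;0 0 0 -0.03 0.08 0 0;0 0 0 -0.04 0.13 0 0;0 0 0 -0.03 0.18 0 0;0 0 0 -0.02 0.21 0 0;0 0 0 0.01 0.24 0 0;0 0 0 0.05 0.25 0 0;0 0 0 0.05 0.17 0 0;0 0 0 0.03 0.08 0 0;0 0 0 0.00 0.00 0 0; max 0.24754270257245442
```

```bash
python3 - <<'E'
from h import *
s=capture("side");i=s["image"]
print("shadow",i[188:196:3,362:370:3].tolist());print("lit",i[196,330:336:3].tolist(),"cup",i[197,336:346:4].tolist())
print("peg/nose row",i[170,356:374].tolist())
E
python3 -m crank '0 0 0 -.06 .07 0 0;0 0 0 -.05 .10 0 0;0 0 0 -.03 .06 0 0;0 0 0 -.03 .08 0 0;0 0 0 -.04 .13 0 0;0 0 0 -.03 .18 0 0;0 0 0 -.02 .21 0 0;0 0 0 .01 .23 0 0;0 0 0 .05 .24 0 0;0 0 0 .05 .17 0 0;0 0 0 .03 .08 0 0'
cat >> h.py <<'E'
import os
def snap():
    c=read_state()["clock"];s=capture("side");np.savez(f"f_{c:.2f}.npz",**s);return c,s
E
python3 - <<'E'
from h import *
a=[snap() for _ in range(2)]
print([c for c,_ in a],read_state()["tcp_pos"],pol(read_state()["tcp_pos"]))
b=[s["image"][125:225,285:395] for c,s in a]
t=capture("top")
C=np.vstack([cv2.resize(b[1],(660,600),interpolation=2)]);cv2.imwrite("pics/m1.png",C[...,::-1])
E
```

```text
shadow [[[173, 167, 164], [171, 167, 164], [167, 165, 161]], [[172, 168, 166], [170, 166, 162], [169, 165, 161]], [[157, 152, 148], [170, 166, 159], [168, 164, 159]]]
lit [[255, 255, 255], [147, 148, 148]] cup [[160, 162, 162], [162, 161, 164], [152, 154, 157]]
peg/nose row [[94, 93, 90], [62, 62, 59], [70, 68, 65], [79, 79, 75], [84, 85, 80], [86, 83, 85], [83, 84, 82], [120, 121, 121], [154, 153, 153], [161, 160, 160], [160, 157, 160], [161, 161, 162], [150, 149, 152], [72, 69, 69], [85, 81, 79], [84, 82, 81], [82, 80, 78], [81, 80, 77]]
clock: 9.88
tcp_pos: [538.9, -211.1, 243.1]
eef_rot: [-180.0, -0.0, 59.4]
wrist_force: [0.3, 0.7, -1.1]
finger_gap: 0.28
grip_force: 44.2
[9.875, 9.925] [ 538.6058155  -211.03943548  243.14762374] (np.float64(90.56551417585604), np.float64(261.3670857598324))
```

View pics/m1.png

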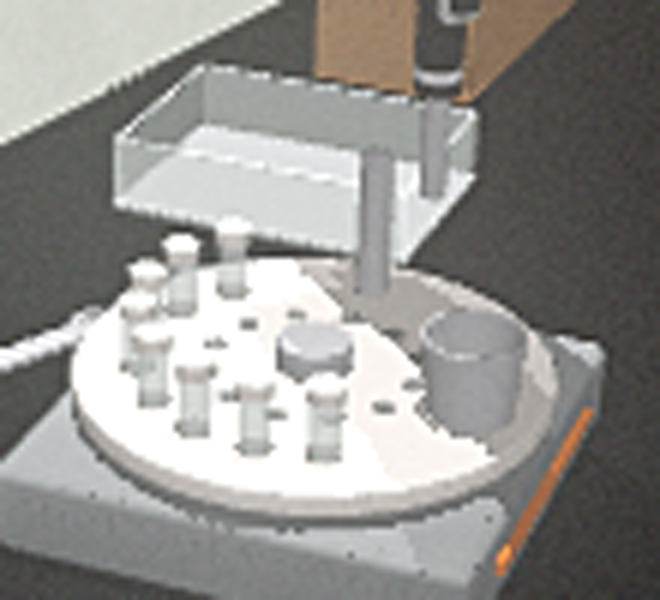

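```bash
cat >> h.py <<'E'
def cup2(s,a,off=np.zeros(2)):
    b=cv2.blur(s["image"],(3,3)).astype(int);g=b.mean(2)
    for _ in range(4):
        c=proj(s,[*ring(a),97])[0].round().astype(int);x0,y0,x1,y1=c[0]-18,c[1]-6,c[0]+19,c[1]+15
        w=b[y0:y1,x0:x1];m=((w[...,0]-w[...,2]<4)&(g[y0:y1,x0:x1]<185)&(g[y0:y1,x0:x1]>70)).astype(np.uint8)
        n,l,st,ce=cv2.connectedComponentsWithStats(m)
        if n<2:return None
        k=1+np.argmax(st[1:,4]);P=onz(s,ce[k]+[x0,y0],97)[0,:2]-off;r,a=pol(P)
    return r,a,st[k].tolist(),P
def load():
    import glob
    return sorted((float(f[2:-4]),dict(np.load(f))) for f in glob.glob("f_*.npz"))
E
python3 - <<'E'
from h import *
L=sorted([(c,s) for c,s in load()],key=lambda x:x[0])
s=L[-1][1];print("mouth",pol(onz(s,(364,181),120)[0]))
for c,s in L:print(c,cup2(s,190))
s=capture("side");print("now",read_state()["clock"],cup2(s,195))
print(read_state()["tcp_pos"])
E
```

```text
mouth (np.float64(94.39360473578874), np.float64(178.936456330996))
9.88 (np.float64(94.57855187357582), np.float64(174.50171494490124), [11, 0, 18, 17, 250], array([ 458.05659773, -112.43786537]))
9.93 (np.float64(95.36074213685062), np.float64(176.46788942067215), [10, 0, 19, 16, 233], array([ 457.02040247, -115.62502303]))
now 10.075 (np.float64(104.70945091902249), np.float64(185.64408601627747), [10, 0, 27, 21, 342], array([ 447.99817834, -131.79803258]))
[ 538.14401007 -210.93210684  243.28156537]
```

```bash
cat >> h.py <<'E'
def cup3(s,a,off=np.zeros(2)):
    b=cv2.blur(s["image"],(3,3)).astype(int);g=b.mean(2)
    vv,uu=np.mgrid[0:400,0:640]
    D=np.hypot(*(onz(s,np.c_[uu.ravel(),vv.ravel()],75)[:,:2]-A).T).reshape(400,640)<121
    M=(b[...,0]-b[...,2]<4)&(g<190)&(g>70)&D
    for _ in range(4):
        c=proj(s,[*ring(a),97])[0].round().astype(int);x0,y0,x1,y1=c[0]-18,c[1]-8,c[0]+19,c[1]+15
        n,l,st,ce=cv2.connectedComponentsWithStats(M[y0:y1,x0:x1].astype(np.uint8))
        if n<2:return None
        k=1+np.argmax(st[1:,4]);P=onz(s,ce[k]+[x0,y0],97)[0,:2]-off;r,a=pol(P)
    return np.round([r,a],1).tolist(),st[k].tolist()
E
python3 -m crank '0 0 0 -.01 -.05 0 0;0 0 0 -.02 -.07 0 0'
python3 -c "
from h import *
c,s=snap()
"
python3 -m crank '0 0 0 -.02 -.07 0 0;0 0 0 -.01 -.04 0 0'
python3 - <<'E'
from h import *
snap()
for (c,s),a in zip(load(),(176,179,200,230)) if 0 else zip(sorted(load(),key=lambda x:x[0]),(176,179,200,217)):print(c,cup3(s,a))
q=read_state();print(q["clock"],pol(q["tcp_pos"]))
E
```

```text
clock: 10.32
tcp_pos: [532.0, -209.2, 243.4]
eef_rot: [180.0, 0.0, 59.3]
wrist_force: [0.1, -0.6, -0.5]
finger_gap: 0.28
grip_force: 44.2
clock: 10.62
tcp_pos: [526.6, -207.8, 243.4]
eef_rot: [180.0, 0.0, 59.3]
wrist_force: [-0.5, 0.1, 0.2]
finger_gap: 0.279
grip_force: 44.2
9.88 ([91.4, 177.1], [9, 0, 19, 19, 289])
9.93 ([90.8, 181.2], [9, 0, 19, 19, 285])
10.32 ([89.0, 198.6], [11, 0, 16, 17, 222])
10.62 ([85.3, 211.7], [10, 0, 15, 15, 156])
10.675 (np.float64(89.99008668331884), np.float64(253.378344997608))
```

Run:
```python
from h import *
L=dict(load());
C=np.vstack([cv2.resize(L[k]["image"][145:225,295:395],(750,300),interpolation=2) for k in (10.32,10.62)])
cv2.imwrite("pics/m2.png",C[...,::-1])
s=L[9.93];print("peg 9.925",pol(onz(s,(347.8,150.3),157)[0]))
```

```text
peg 9.925 (np.float64(85.31131354699014), np.float64(281.12415052179625))
```

View pics/m2.png

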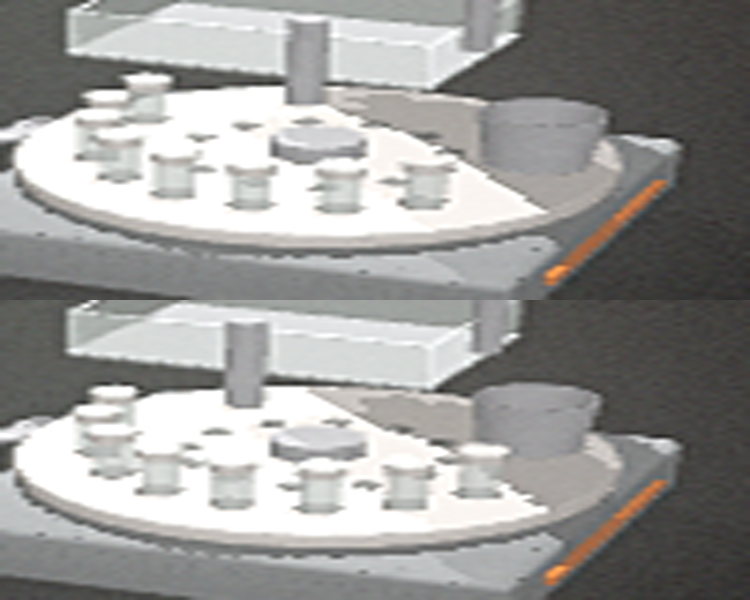

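Run:
```python
from h import *
L=dict(load());s=L[10.32]
a=np.arange(240,360,.1)
P=proj(s,np.c_[ring(a),np.full(len(a),157)])
for t,c,r in((9.925,347.8,150.3),(10.325,335.9,150.3),(10.625,327.9,151.7)):
    m=a>262;print(t,"peg by col",a[m][np.argmin(abs(P[m,0]-c))],pol(onz(s,(c,r),157)[0]))
for t,c,r in((9.925,364,181),(10.325,367.7,175.9),(10.625,366.6,171.7)):print(t,"cup",pol(onz(s,(c,r),120)[0]))
```

```text
9.925 peg by col 282.29999999999757 (np.float64(85.31131354699014), np.float64(281.12415052179625))
10.325 peg by col 306.6999999999962 (np.float64(77.38916010936302), np.float64(307.2066989256374))
10.625 peg by col 323.19999999999527 (np.float64(72.06441423070856), np.float64(328.1023734878923))
9.925 cup (np.float64(94.39360473578874), np.float64(178.936456330996))
10.325 cup (np.float64(93.09445651195331), np.float64(200.33023034697015))
10.625 cup (np.float64(89.33801556101831), np.float64(217.3719837554925))
```

```bash
cat >> h.py <<'E'
def coast(th,w,t,b=.109,d=.07):   # th deg, w rad/s -> deg, rad/s at times t
    t=np.minimum(np.asarray(t,float),np.log(1+w*b/d)/b);e=np.exp(-b*t);wc=d/b
    return th+np.degrees((w+wc)*(1-e)/b-wc*t),(w+wc)*e-wc
def plan(th,w,nmeet,n,d=None):
    q=read_state();p=q["tcp_pos"];T0=nmeet/8;t=np.arange(1,n+1)/8
    ph0=pol(p)[1];ph0+=360*round((th-ph0)/360)
    c,_=coast(th,w,t);ce,we=coast(th,w,T0);s=np.minimum(t/T0,1)
    # quintic: rest -> ce with speed we
    v=np.degrees(we)*T0;D=ce-ph0
    Q=ph0+D*(10*s**3-15*s**4+6*s**5)+v*(-4*s**3+7*s**4-3*s**5)
    a=np.where(t<=T0,Q,c);print(np.round(a,1),q["clock"]);rows(p,ring(a))
E
python3 -c "
from h import *
plan(224.8,.95,6,9)"
```

```text
[253.2 252.8 252.6 253.9 257.4 262.9 268.7 274.4 280. ] 10.675
0 0 0 -0.00 -0.00 0 0;0 0 0 -0.00 -0.01 0 0;0 0 0 -0.00 -0.00 0 0;0 0 0 0.01 0.04 0 0;0 0 0 0.03 0.11 0 0;0 0 0 0.06 0.16 0 0;0 0 0 0.08 0.16 0 0;0 0 0 0.10 0.15 0 0;0 0 0 0.11 0.14 0 0; max 0.16409364015213945
```

```bash
python3 -m crank '0 0 0 0 0 0 0;0 0 0 0 -.01 0 0;0 0 0 0 0 0 0;0 0 0 .01 .04 0 0;0 0 0 .03 .11 0 0;0 0 0 .06 .16 0 0;0 0 0 .08 .16 0 0;0 0 0 .1 .15 0 0;0 0 0 .11 .14 0 0'
cat >> h.py <<'E'
def pegang(s,a):  # predicted peg angle -> column centroid of the pole over the disc
    g=cv2.cvtColor(s["image"],cv2.COLOR_RGB2GRAY).astype(int)
    c=proj(s,[*ring(a),97])[0];x=int(round(c[0]));y=int(round(c[1]+1.3))
    w=g[y-5:y+4,x-14:x+15];m=w<195;col=m.mean(0)
    n,l,st,ce=cv2.connectedComponentsWithStats((col[None]>.7).astype(np.uint8))
    out=[]
    for k in range(1,n):
        u=ce[k][0]+x-14;A_=a+np.arange(-25,25,.1);out.append((round(u,1),int(st[k,2]),round(float(A_[np.argmin(abs(proj(s,np.c_[ring(A_),np.full(len(A_),97)])[:,0]-u))]),1)))
    return out
E
python3 - <<'E'
from h import *
c,s=snap();q=read_state();print(c,pol(q["tcp_pos"]),q["eef_rot"])
print("expect",coast(224.8,.95,c-10.675))
for (c,s),a in zip(load()[0:0] or sorted(load(),key=lambda x:x[0]),(281,284,307,323,381)):print(c,pegang(s,a))
C=cv2.resize(sorted(load(),key=lambda x:x[0])[-1][1]["image"][115:225,275:395],(780,600),interpolation=2);cv2.imwrite("pics/m3.png",C[...,::-1])
E
```

```text
clock: 11.8
tcp_pos: [569.8, -210.1, 243.2]
eef_rot: [-180.0, -0.0, 59.4]
wrist_force: [0.8, -0.0, -0.5]
finger_gap: 0.28
grip_force: 44.2
11.8 (np.float64(90.31596282157292), np.float64(281.7295357890227)) [ 1.79981405e+02 -2.08910479e-02  5.93659177e+01]
expect (np.float64(279.991887682424), np.float64(0.7662524625110368))
9.88 [(np.float64(348.5), 6, 279.1), (np.float64(358.5), 8, 256.0)]
9.93 [(np.float64(347.0), 5, 282.5), (np.float64(357.5), 6, 259.0)]
10.32 [(np.float64(321.0), 1, 331.9), (np.float64(335.5), 6, 306.6)]
10.62 [(np.float64(317.5), 8, 347.4), (np.float64(327.0), 5, 324.6)]
11.8 [(np.float64(296.0), 3, 396.9), (np.float64(300.0), 3, 396.9), (np.float64(308.5), 6, 382.9)]
```

View pics/m3.png

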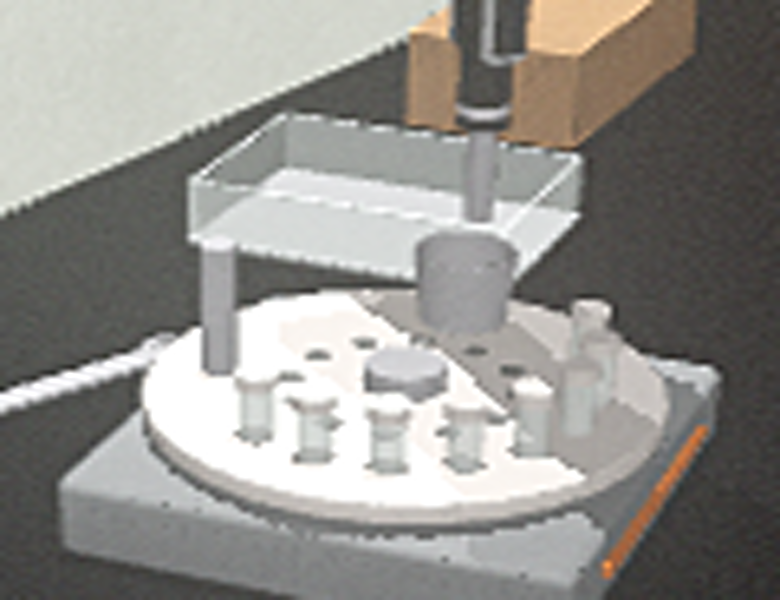

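```bash
cat >> h.py <<'E'
from scipy.optimize import least_squares
def cupcol(s,a):
    b=cv2.blur(s["image"],(3,3)).astype(int);g=b.mean(2)
    c=proj(s,[*ring(a),97])[0];x=int(round(c[0]));y=int(round(c[1]+1.3))
    M=((b[...,0]-b[...,2]<4)&(g<195)&(g>70))[y-3:y+5,x-18:x+19].mean(0)>.6
    n,l,st,ce=cv2.connectedComponentsWithStats(M[None].astype(np.uint8))
    if n<2:return None
    k=1+np.argmax(st[1:,4]);u=ce[k][0]+x-18;A_=a+np.arange(-25,25,.1)
    return round(u,1),int(st[k,2]),round(float(A_[np.argmin(abs(proj(s,np.c_[ring(A_),np.full(len(A_),97)])[:,0]-u))]),1)
def fit(obs,t0=9.8):
    t,y=np.array(obs).T
    f=lambda x:np.r_[coast(x[0],x[1],t-t0,.109*x[2],.07*x[2])[0]-y,(x[2]-1)/.25*1.5]
    x=least_squares(f,[y[0],1,1]).x;print("fit",x.round(3),"res",f(x).round(1));return x
def follow(x,n,t0=9.8,catch=2,lead=0,shift=0):
    q=read_state();p=q["tcp_pos"];c=q["clock"];t=c-t0+np.arange(1,n+1)/8+lead
    C=lambda tt:coast(x[0],x[1],tt,.109*x[2],.07*x[2])[0]+shift
    a=C(t);a0=C(np.array([c-t0]))[0];ph=pol(p)[1];ph+=360*round((a0-ph)/360);e=ph-a0
    a=a+e*np.clip(1-np.arange(1,n+1)/catch,0,1)
    print("clock",c,"probe",round(ph,1),"cup",round(a0,1),"targets",a.round(1));rows(p,ring(a))
E
python3 - <<'E'
from h import *
s=sorted(load(),key=lambda x:x[0])[-1][1];print("cup",cupcol(s,283),"nose tip proj",proj(s,[*read_state()["tcp_pos"][:2],140]))
for k,a in((9.93,181),(10.32,204),(10.62,222)):print(cupcol(dict(load())[k],a))
x=fit([(9.875,179.1),(9.925,182.5),(10.325,206.6),(10.625,224.6),(11.8,283.4)])
follow(x,10)
E
```

```text
cup (np.float64(346.5), 14, 283.5) nose tip proj [[347.87687462 154.55124088]]
(np.float64(363.5), 16, 183.7)
(np.float64(366.0), 15, 221.5)
(np.float64(371.5), 26, 209.8)
fit [174.329   1.135   1.012] res [ 0.1 -0.1  0.3 -0.3  0.1  0.1]
clock 11.85 probe 281.7 cup 285.7 targets [289.2 296.5 301.7 306.8 311.7 316.5 321.2 325.8 330.2 334.5]
0 0 0 0.17 0.16 0 0;0 0 0 0.18 0.14 0 0;0 0 0 0.14 0.08 0 0;0 0 0 0.14 0.07 0 0;0 0 0 0.15 0.05 0 0;0 0 0 0.15 0.04 0 0;0 0 0 0.14 0.03 0 0;0 0 0 0.14 0.01 0 0;0 0 0 0.14 0.00 0 0;0 0 0 0.14 -0.01 0 0; max 0.18486744359681018
```

```bash
python3 -m crank '0 0 0 .17 .16 0 0;0 0 0 .18 .14 0 0;0 0 0 .14 .08 0 0;0 0 0 .14 .07 0 0;0 0 0 .15 .05 0 0;0 0 0 .15 .04 0 0;0 0 0 .14 .03 0 0;0 0 0 .14 .01 0 0;0 0 0 .14 0 0 0;0 0 0 .14 -.01 0 0'
cat >> h.py <<'E'
OBS=[(9.875,179.1),(9.925,182.5),(10.325,206.6),(10.625,224.6),(11.8,283.4)]
def nosecol(s):
    p=read_state()["tcp_pos"];u,v=proj(s,[*p[:2],155])[0];x,y=int(round(u)),int(round(v+1.3))
    return u,s["image"][y,x-8:x+9].mean(1).astype(int)
E
python3 - <<'E'
from h import *
x=fit(OBS);c,s=snap();a=coast(x[0],x[1],c-9.8,.109*x[2],.07*x[2])[0];p=read_state()["tcp_pos"]
print(c,"pred",a,"probe",pol(p));print("peg",pegang(s,a+100),"cup",cupcol(s,a));print(nosecol(s))
E
```

```text
clock: 13.1
tcp_pos: [631.7, -160.2, 243.3]
eef_rot: [-180.0, 0.0, 59.3]
wrist_force: [-0.8, 0.5, -0.9]
finger_gap: 0.279
grip_force: 44.3
fit [174.329   1.135   1.012] res [ 0.1 -0.1  0.3 -0.3  0.1  0.1]
13.1 pred 334.51996657206837 probe (np.float64(88.38651698073193), np.float64(334.5860340338342))
peg [(np.float64(315.5), 6, 438.9)] cup (np.float64(320.0), 15, 340.9)
(np.float64(322.9863273396324), array([216, 214, 216, 215, 217, 221, 172, 150, 161, 153, 144, 250, 248,
       254, 219, 233, 225]))
```

```bash
sed -i 's/(11.8,283.4)\]/(11.8,283.4),(13.1,339.6)]/' h.py
python3 - <<'E'
from h import *
x=fit(OBS);follow(x,8,catch=2)
E
```

```text
fit [174.527   1.109   0.836] res [ 0.2 -0.1  0.1 -0.7  1.  -0.5 -1. ]
clock 13.15 probe 334.6 cup 341.0 targets [342.4 350.1 354.5 358.7 362.9 367.  371.  374.9]
0 0 0 0.24 -0.01 0 0;0 0 0 0.23 -0.07 0 0;0 0 0 0.13 -0.05 0 0;0 0 0 0.12 -0.06 0 0;0 0 0 0.11 -0.07 0 0;0 0 0 0.10 -0.07 0 0;0 0 0 0.10 -0.08 0 0;0 0 0 0.09 -0.08 0 0; max 0.2444652410217497
```

```bash
python3 -m crank '0 0 0 .24 -.01 0 0;0 0 0 .23 -.07 0 0;0 0 0 .13 -.05 0 0;0 0 0 .12 -.06 0 0;0 0 0 .11 -.07 0 0;0 0 0 .1 -.07 0 0;0 0 0 .1 -.08 0 0;0 0 0 .09 -.08 0 0'
python3 - <<'E'
from h import *
x=fit(OBS);c,s=snap();a=coast(x[0],x[1],c-9.8,.109*x[2],.07*x[2])[0];p=read_state()["tcp_pos"]
print(c,"pred",a,"probe",pol(p));print("peg",pegang(s,a+100),"cup",cupcol(s,a));print(nosecol(s))
E
```

```text
clock: 14.15
tcp_pos: [638.9, -99.6, 243.3]
eef_rot: [-180.0, 0.0, 59.3]
wrist_force: [0.1, -0.1, -0.4]
finger_gap: 0.283
grip_force: 44.3
fit [174.527   1.109   0.836] res [ 0.2 -0.1  0.1 -0.7  1.  -0.5 -1. ]
14.15 pred 374.8739822215798 probe (np.float64(89.51955609366813), np.float64(14.639190401393314))
peg [(np.float64(328.5), 16, 467.5)] cup (np.float64(304.0), 25, 397.0)
(np.float64(309.7773412757156), array([ 79, 103, 235, 243, 227, 228, 134, 159, 162, 153, 156, 226, 217,
       215, 214, 215, 214]))
```

Run:
```python
from h import *
s=sorted(load(),key=lambda x:x[0])[-1][1];g=s["image"].mean(2).astype(int)
np.set_printoptions(linewidth=220)
for nm,a,zs in(("peg",475,(150,135,120,105,90)),("cup",375,(115,105,95,85))):
    for z in zs:
        u,v=proj(s,[*ring(a),z])[0];x,y=int(round(u)),int(round(v+1.3));print(nm,z,x,y,g[y,x-18:x+19])
A_=np.arange(365,395,3);print(np.c_[A_,proj(s,np.c_[ring(A_),np.full(10,97)]),proj(s,np.c_[ring(A_+100),np.full(10,97)])].round(1))
```

```text
peg 150 333 178 [144 132 182 200 196 197 201 199 204 200 197 199 199 198 127 123 135 153 164 162 155 149 197 205 188 209 255 255 255 255 255 226 203 183 253 255 255]
peg 135 333 183 [167 167 167 141 126 143 188 202 197 197 196 197 199 196 199 181 135 151 163 160 155 144 172 167 168 167 172 162 150 201 193 199 197 206 255 255 255]
peg 120 333 188 [167 165 166 153 103 102 104 140 168 164 161 167 202 200 200 180 138 155 162 161 154 160 153 154 154 151 201 202 200 197 196 198 196 198 197 198 200]
peg 105 333 192 [251 252 151 158 164 165 164 166 170 117  98 100 103 155 167 156 147 156 162 161 149 153 204 197 195 196 199 201 205 206 205 200 198 199 200 173 150]
peg 90 332 197 [244 245 245 245 245 246 249 251 254 147 158 163 163 162 166 165 144 150 156 157 156 149 147 167 166 166 166 161 163 167 203 203 197 196 197 197 196]
cup 115 310 170 [ 84  82  72  85  85  83  83  83  81  99 148 139 153 153 159 163 163 162 165 165 162 162 153 139 155 136 184 206 204 200 201 214 255 255 255 200 217]
cup 105 310 173 [ 79  82  83  83  76  80  81  80  79  81 139 145 149 150 156 151 158 156 159 158 156 155 154 149 138 149 205 200 195 195 195 198 197 196 154 161 177]
cup 95 310 176 [ 83  77  79  80  76  65  72 156 163 162 141 143 146 154 155 155 156 158 159 159 157 152 155 144 137 162 202 198 198 195 196 195 198 198 197 200 202]
cup 85 310 179 [ 62  51  63 160 219 234 234 224 162 165 146 132 148 148 156 159 158 159 158 155 158 150 146 141 131 178 203 196 198 202 163 147 168 201 198 197 202]
[[365.  311.9 171.8 327.2 192.5]
 [368.  311.2 172.4 328.8 192.8]
 [371.  310.5 173.  330.3 193.1]
 [374.  309.9 173.6 332.  193.2]
 [377.  309.4 174.3 333.6 193.4]
 [380.  308.9 175.  335.2 193.5]
 [383.  308.5 175.6 336.9 193.6]
 [386.  308.2 176.3 338.5 193.6]
 [389.  307.9 177.  340.1 193.6]
 [392.  307.7 177.8 341.8 193.5]]
```

```bash
sed -i 's/(13.1,339.6)\]/(13.1,339.4),(14.15,376.9)]/' h.py
cat >> h.py <<'E'
def prof(s,a):
    np.set_printoptions(linewidth=220);g=s["image"].mean(2).astype(int)
    for nm,b,zs in(("peg",a+100,(150,135,115,95)),("cup",a,(110,100,90))):
        for z in zs:
            u,v=proj(s,[*ring(b),z])[0];x,y=int(round(u)),int(round(v+1.3));print(nm,z,"mid",x,y,g[y,x-16:x+17])
    A_=np.arange(a-8,a+9,2);print(np.c_[A_,proj(s,np.c_[ring(A_),np.full(9,100)]),proj(s,np.c_[ring(A_+100),np.full(9,120)])].round(1))
E
python3 - <<'E'
from h import *
x=fit(OBS);follow(x,8,catch=2)
E
```

```text
fit [174.734   1.095   0.782] res [ 0.3  0.  -0.1 -0.9  0.8  0.3 -0.4 -1.3]
clock 14.2 probe 374.6 cup 378.1 targets [380.3 385.8 389.5 393.2 396.7 400.2 403.6 406.9]
0 0 0 0.12 -0.12 0 0;0 0 0 0.10 -0.14 0 0;0 0 0 0.06 -0.10 0 0;0 0 0 0.05 -0.10 0 0;0 0 0 0.05 -0.10 0 0;0 0 0 0.04 -0.10 0 0;0 0 0 0.03 -0.10 0 0;0 0 0 0.03 -0.10 0 0; max 0.1400935536842376
```

```bash
python3 -m crank '0 0 0 .12 -.12 0 0;0 0 0 .1 -.14 0 0;0 0 0 .06 -.1 0 0;0 0 0 .05 -.1 0 0;0 0 0 .05 -.1 0 0;0 0 0 .04 -.1 0 0;0 0 0 .03 -.1 0 0;0 0 0 .03 -.1 0 0'
python3 - <<'E'
from h import *
x=fit(OBS);c,s=snap();a=coast(x[0],x[1],c-9.8,.109*x[2],.07*x[2])[0];p=read_state()["tcp_pos"]
print(c,"pred",a,"probe",pol(p));prof(s,float(a));print(nosecol(s))
E
```

```text
clock: 15.2
tcp_pos: [614.0, -57.2, 243.3]
eef_rot: [180.0, -0.0, 59.3]
wrist_force: [0.4, -0.4, -0.6]
finger_gap: 0.281
grip_force: 44.3
fit [174.734   1.095   0.782] res [ 0.3  0.  -0.1 -0.9  0.8  0.3 -0.4 -1.3]
15.2 pred 406.858507367255 probe (np.float64(89.31034164573407), np.float64(46.51716506858073))
peg 150 mid 350 178 [255 251 253 251 226 197 214 255 255 255 255 255 233 129 139 152 158 160 152 219 255 255 255 255 255 255 214 183 192 220 255 255 255]
peg 135 mid 350 182 [169 167 164 160 168 175 244 238 234 198 255 255 255 165 143 157 160 158 147 164 181 230 255 255 255 255 255 255 255 211 172 178 190]
peg 115 mid 350 188 [154 150 149 151 151 149 148 203 197 211 255 255 255 122 150 160 165 151 159 255 238 239 255 255 255 255 255 255 255 210 211 218 219]
peg 95 mid 349 194 [117 117 117 124 203 197 198 201 199 148 107 115 117 147 143 156 160 158 147 151 202 198 194 189 200 206 255 201 255 255 255 255 255]
cup 110 mid 308 179 [ 63  55  65 162 217 234 235 249 113 137 149 147 151 163 161 158 163 165 162 157 152 152 143 140 147 205 198 198 198 202 162 146 165]
cup 100 mid 308 182 [244 247 235 170 159 157 153 167 140 138 143 148 155 155 156 158 157 157 158 154 156 152 139 135 185 203 205 204 205 202 199 200 201]
cup 90 mid 308 185 [ 69  67  75  67  78 174 172 166 162 132 145 149 151 157 154 158 156 154 154 150 151 148 136 134 209 203 200 179 181 199 198 198 197]
[[398.9 307.6 178.6 345.7 186.2]
 [400.9 307.7 179.1 346.8 186.1]
 [402.9 307.8 179.5 347.8 185.9]
 [404.9 307.9 180.  348.8 185.8]
 [406.9 308.1 180.5 349.8 185.6]
 [408.9 308.3 181.  350.8 185.4]
 [410.9 308.5 181.5 351.8 185.2]
 [412.9 308.8 182.  352.7 184.9]
 [414.9 309.1 182.5 353.7 184.7]]
(np.float64(308.0734814832841), array([ 77,  83,  83,  82,  80,  82, 129, 164, 166, 159, 145,  73,  77,  86, 202, 208, 203]))
```

```bash
sed -i 's/(14.15,376.9)\]/(14.15,376.9),(15.2,406.9)]/' h.py
python3 - <<'E'
from h import *
x=fit(OBS);follow(x,8,catch=2)
E
```

```text
fit [174.739   1.095   0.782] res [ 0.3  0.  -0.1 -0.9  0.8  0.3 -0.4 -0.  -1.3]
clock 15.25 probe 406.5 cup 408.2 targets [410.5 414.5 417.5 420.4 423.3 426.  428.7 431.4]
0 0 0 0.04 -0.12 0 0;0 0 0 0.01 -0.12 0 0;0 0 0 0.01 -0.09 0 0;0 0 0 0.00 -0.09 0 0;0 0 0 -0.00 -0.09 0 0;0 0 0 -0.01 -0.09 0 0;0 0 0 -0.01 -0.08 0 0;0 0 0 -0.02 -0.08 0 0; max 0.1226300535634618
```

```bash
python3 -m crank '0 0 0 .04 -.12 0 0;0 0 0 .01 -.12 0 0;0 0 0 .01 -.09 0 0;0 0 0 0 -.09 0 0;0 0 0 0 -.09 0 0;0 0 0 -.01 -.09 0 0;0 0 0 -.01 -.08 0 0;0 0 0 -.02 -.08 0 0'
python3 - <<'E'
from h import *
x=fit(OBS);c,s=snap();a=coast(x[0],x[1],c-9.8,.109*x[2],.07*x[2])[0];p=read_state()["tcp_pos"]
print(c,"pred",a,"probe",pol(p));prof(s,float(a));print(nosecol(s))
E
```

```text
clock: 16.25
tcp_pos: [581.9, -37.1, 243.3]
eef_rot: [180.0, 0.0, 59.3]
wrist_force: [0.2, 0.8, -0.5]
finger_gap: 0.281
grip_force: 44.3
fit [174.739   1.095   0.782] res [ 0.3  0.  -0.1 -0.9  0.8  0.3 -0.4 -0.  -1.3]
16.25 pred 431.36941245508024 probe (np.float64(89.51089863663597), np.float64(70.93615643361372))
peg 150 mid 361 174 [239 240 255 255 255 255 255 231 169 183 196 193 246 126 146 157 166 157 147 174 220 255 255 239 220  65  79  86  82  83  88  81  82]
peg 135 mid 361 179 [255 255 166 171 173 181 255 255 255 255 255 255 246 129 155 158 164 162 143 171 219 219 212 207 255 255 255 255 169  55  67  74  76]
peg 115 mid 360 185 [255 255 255 255 255 255 255 255 255 255 255 255 255 161 142 158 158 164 161 233 161 167 174 167 222 255 255 255 255 255 255 255 255]
peg 95 mid 360 191 [255 255 255 255 248 180 177 178 230 255 255 255 255 118 153 160 160 152 154 255 255 255 255 255 255 255 255 255 255 255 255 255 255]
cup 110 mid 313 185 [205 201 200 201 202 204 206 182 127 142 152 149 154 156 158 158 163 158 155 154 152 149 147 138 143 204 199 198 198 197 200 196 198]
cup 100 mid 313 188 [208 162 162 164 168 166 167 167 126 140 147 155 154 157 157 160 158 155 155 157 154 150 143 130 140 206 199 196 197 197 197 197 199]
cup 90 mid 313 190 [158 169 165 163 164 165 165 167 143 143 146 152 152 156 161 159 157 157 156 155 149 150 139 130 208 202 204 207 204 201 199 198 196]
[[423.4 310.8 184.5 357.3 183.4]
 [425.4 311.3 184.9 358.1 183.1]
 [427.4 311.8 185.4 358.9 182.8]
 [429.4 312.4 185.8 359.6 182.4]
 [431.4 313.  186.2 360.3 182. ]
 [433.4 313.6 186.6 361.  181.7]
 [435.4 314.3 187.1 361.7 181.3]
 [437.4 315.  187.5 362.3 180.9]
 [439.4 315.7 187.8 362.8 180.5]]
(np.float64(312.899437190149), array([ 81,  86, 148, 188, 187, 165, 145, 164, 162, 152, 162, 225, 212, 218, 255, 255, 255]))
```

```bash
sed -i 's/(15.2,406.9)\]/(15.2,406.9),(16.25,431.1)]/' h.py
python3 - <<'E'
from h import *
x=fit(OBS);follow(x,10,catch=2)
E
```

```text
fit [174.712   1.096   0.785] res [ 0.3 -0.  -0.1 -0.9  0.8  0.3 -0.4 -0.1  0.1 -1.3]
clock 16.3 probe 430.9 cup 432.2 targets [434.1 437.1 439.5 441.8 444.  446.1 448.2 450.2 452.1 453.9]
0 0 0 -0.01 -0.10 0 0;0 0 0 -0.03 -0.09 0 0;0 0 0 -0.02 -0.07 0 0;0 0 0 -0.03 -0.07 0 0;0 0 0 -0.03 -0.06 0 0;0 0 0 -0.03 -0.06 0 0;0 0 0 -0.03 -0.06 0 0;0 0 0 -0.03 -0.05 0 0;0 0 0 -0.03 -0.05 0 0;0 0 0 -0.03 -0.05 0 0; max 0.09786553069347083
```

```bash
python3 -m crank '0 0 0 -.01 -.1 0 0;0 0 0 -.03 -.09 0 0;0 0 0 -.02 -.07 0 0;0 0 0 -.03 -.07 0 0;0 0 0 -.03 -.06 0 0;0 0 0 -.03 -.06 0 0;0 0 0 -.03 -.06 0 0;0 0 0 -.03 -.05 0 0;0 0 0 -.03 -.05 0 0;0 0 0 -.03 -.05 0 0'
python3 - <<'E'
from h import *
x=fit(OBS);c,s=snap();a=coast(x[0],x[1],c-9.8,.109*x[2],.07*x[2])[0];p=read_state()["tcp_pos"]
print(c,"pred",a,"probe",pol(p));prof(s,float(a));print(nosecol(s))
E
```

```text
clock: 17.55
tcp_pos: [546.7, -31.9, 243.3]
eef_rot: [180.0, -0.0, 59.3]
wrist_force: [-0.4, -0.6, -0.3]
finger_gap: 0.283
grip_force: 44.3
fit [174.712   1.096   0.785] res [ 0.3 -0.  -0.1 -0.9  0.8  0.3 -0.4 -0.1  0.1 -1.3]
17.55 pred 453.9244881959722 probe (np.float64(89.79052189105558), np.float64(93.7530180725639))
peg 150 mid 367 170 [255 231 208 203 190 172  88  70  90 177 192 196 173 132 160 164 162 161 135  81  82  92  90  89  87  88  89  91  85  89  82  88  84]
peg 135 mid 366 174 [255 255 163 176 187 196 191 255 255 245 195 213 223 138 148 165 169 165 164 107  86  92  89  93  90  90  83  83  84  88  88  84  87]
peg 115 mid 366 180 [174 176 178 255 255 255 255 255 255 247 237 168 178 127 158 166 169 156 168 255 255 255 255 255 206 145  91  72  70  69  79  76  76]
peg 95 mid 365 186 [255 255 255 255 255 255 255 255 255 255 255 255 255 243 138 160 166 164 150 183 255 255 255 255 255 255 255 255 225 187 193 192 196]
cup 110 mid 322 189 [194 201 201 204 202 204 206 124 143 144 153 150 163 160 166 163 169 164 153 153 155 153 144 141 184 203 201 200 203 200 201 200 201]
cup 100 mid 322 192 [158 160 164 164 165 165 165 145 135 148 151 154 154 160 157 158 161 160 159 156 154 151 141 137 213 210 204 200 199 197 198 199 199]
cup 90 mid 322 195 [162 163 164 166 165 167 162 143 134 146 151 154 156 158 160 160 158 155 156 155 151 145 139 170 206 203 200 200 200 197 200 199 173]
[[445.9 318.3 189.  364.5 179.1]
 [447.9 319.1 189.4 364.9 178.6]
 [449.9 320.  189.7 365.3 178.2]
 [451.9 320.9 190.  365.6 177.7]
 [453.9 321.8 190.3 365.9 177.3]
 [455.9 322.7 190.6 366.2 176.8]
 [457.9 323.7 190.8 366.4 176.3]
 [459.9 324.7 191.1 366.6 175.9]
 [461.9 325.7 191.3 366.8 175.4]]
(np.float64(321.86616771035756), array([185, 187, 183, 175, 189, 250, 141, 160, 160, 153, 189, 255, 255, 255, 255, 255, 255]))
```

```bash
sed -i 's/(16.25,431.1)\]/(16.25,431.1),(17.55,452.7)]/' h.py
python3 - <<'E'
from h import *
x=fit(OBS[-5:]);print(np.log(1+x[1]*.109/.07)/.109/x[2]+9.8);follow(x,10,catch=3)
E
```

```text
fit [165.563   1.174   0.866] res [-0.1 -0.1  0.3 -0.  -0.2 -0.8]
20.81789774202582
clock 17.6 probe 453.8 cup 453.2 targets [455.2 456.5 457.8 459.2 460.5 461.7 462.9 464.  465.  466. ]
0 0 0 -0.02 -0.04 0 0;0 0 0 -0.03 -0.03 0 0;0 0 0 -0.02 -0.03 0 0;0 0 0 -0.03 -0.03 0 0;0 0 0 -0.03 -0.03 0 0;0 0 0 -0.03 -0.03 0 0;0 0 0 -0.03 -0.03 0 0;0 0 0 -0.02 -0.02 0 0;0 0 0 -0.02 -0.02 0 0;0 0 0 -0.02 -0.02 0 0; max 0.03864342190778959
```

```bash
python3 -m crank '0 0 0 -.02 -.04 0 0;0 0 0 -.03 -.03 0 0;0 0 0 -.02 -.03 0 0;0 0 0 -.03 -.03 0 0;0 0 0 -.03 -.03 0 0;0 0 0 -.03 -.03 0 0;0 0 0 -.03 -.03 0 0;0 0 0 -.02 -.02 0 0;0 0 0 -.02 -.02 0 0;0 0 0 -.02 -.02 0 0'
python3 - <<'E'
from h import *
x=fit(OBS[-5:]);c,s=snap();a=coast(x[0],x[1],c-9.8,.109*x[2],.07*x[2])[0];p=read_state()["tcp_pos"]
print(c,"pred",a,"probe",pol(p));prof(s,float(a));print(nosecol(s))
E
```

```text
clock: 18.85
tcp_pos: [528.3, -35.6, 243.3]
eef_rot: [180.0, -0.0, 59.3]
wrist_force: [0.8, -0.3, -1.5]
finger_gap: 0.28
grip_force: 44.3
fit [165.563   1.174   0.866] res [-0.1 -0.1  0.3 -0.  -0.2 -0.8]
18.85 pred 465.98721464672553 probe (np.float64(89.19934587967877), np.float64(105.60291098817969))
peg 150 mid 368 167 [240 147  76 175 189 187 192 196 181  75  90  86  91 142 155 165 165 165 157  76  82  88  93  87  86  87  85  84  89  83  80  79  82]
peg 135 mid 367 171 [255 255 255 255 213 210 205 206 167  70  77  78  82  91 154 163 168 170 165 128  80  84  87  85  88  86  85  85  86  84  87  81  80]
peg 115 mid 367 177 [255 255 255 255 234 163 174 165 165 255 255 255 255 161 145 166 164 164 158 209  61  74  81  81  86  83  85  84  84  88  82  84  85]
peg 95 mid 367 183 [255 246 146 154 255 255 255 255 255 255 255 255 255 123 155 164 166 152 186 255 255 255 255 255 255 226 187 193 195 193 196 196 196]
cup 110 mid 328 190 [201 198 199 199 201 201 202 203 141 137 146 152 155 154 155 152 154 165 141 151 147 167 154 146 142 153 206 201 200 200 198 194 190]
cup 100 mid 328 193 [162 164 162 165 167 163 167 166 140 135 145 151 153 155 157 161 160 163 161 160 157 156 152 147 144 189 203 198 200 197 199 145 129]
cup 90 mid 328 196 [165 165 164 164 166 166 166 167 169 134 146 151 154 159 161 162 160 158 163 158 159 154 153 144 136 208 201 196 197 197 198 201 201]
[[458.  323.7 190.9 366.4 176.3]
 [460.  324.7 191.1 366.6 175.9]
 [462.  325.7 191.3 366.8 175.4]
 [464.  326.7 191.5 366.9 174.9]
 [466.  327.7 191.7 367.  174.4]
 [468.  328.8 191.9 367.1 173.9]
 [470.  329.8 192.1 367.1 173.5]
 [472.  330.9 192.2 367.1 173. ]
 [474.  332.  192.3 367.  172.5]]
(np.float64(327.88808433153724), array([249, 255, 255, 255, 255, 239, 137, 159, 162, 155, 193, 255, 255, 255, 255, 255, 255]))
```

```bash
sed -i 's/(17.55,452.7)\]/(17.55,452.7),(18.85,466.9)]/' h.py
python3 - <<'E'
from h import *
x=fit(OBS[-5:]);print(np.log(1+x[1]*.109/.07)/.109/x[2]+9.8);follow(x,10,catch=3)
E
```

```text
fit [166.782   1.162   0.851] res [-0.2  0.2  0.   0.2 -0.2 -0.9]
20.929742130891704
clock 18.9 probe 465.6 cup 467.1 targets [467.  468.4 469.7 470.4 471.1 471.7 472.2 472.7 473.1 473.5]
0 0 0 -0.02 -0.04 0 0;0 0 0 -0.03 -0.03 0 0;0 0 0 -0.03 -0.03 0 0;0 0 0 -0.02 -0.01 0 0;0 0 0 -0.02 -0.01 0 0;0 0 0 -0.02 -0.01 0 0;0 0 0 -0.01 -0.01 0 0;0 0 0 -0.01 -0.01 0 0;0 0 0 -0.01 -0.01 0 0;0 0 0 -0.01 -0.01 0 0; max 0.04191020726250124
```

```bash
python3 -m crank '0 0 0 -.02 -.04 0 0;0 0 0 -.03 -.03 0 0;0 0 0 -.03 -.03 0 0;0 0 0 -.02 -.01 0 0;0 0 0 -.02 -.01 0 0;0 0 0 -.02 -.01 0 0;0 0 0 -.01 -.01 0 0;0 0 0 -.01 -.01 0 0;0 0 0 -.01 -.01 0 0;0 0 0 -.01 -.01 0 0'
python3 - <<'E'
from h import *
x=fit(OBS[-5:]);c,s=snap();a=coast(x[0],x[1],c-9.8,.109*x[2],.07*x[2])[0];p=read_state()["tcp_pos"]
print(c,"pred",a,"probe",pol(p));prof(s,float(a));print(nosecol(s))
follow(x,8,catch=3)
E
```

```text
clock: 20.15
tcp_pos: [516.5, -39.0, 243.3]
eef_rot: [180.0, 0.0, 59.4]
wrist_force: [0.1, 0.2, -0.5]
finger_gap: 0.28
grip_force: 44.3
fit [166.782   1.162   0.851] res [-0.2  0.2  0.   0.2 -0.2 -0.9]
20.15 pred 473.5186017177823 probe (np.float64(89.94882873190033), np.float64(113.4577108341126))
peg 150 mid 368 165 [169 214 255 239 244 198  74  82  91  90  90  88  88 147 162 161 167 166 161  70  83  89  88  84  88  82  80  80  82  80  80  80  80]
peg 135 mid 367 169 [131 147 145 159 162 156  77  80  87  88  94  91  91  94 150 162 169 169 164 123  82  87  84  84  83  85  87  80  87  84  81  80  82]
peg 115 mid 367 175 [248 148 174 175 170 166 255 255 255 255 255 255 255 165 146 163 168 165 156  83  84  85  81  84  86  87  85  82  83  84  78  81  82]
peg 95 mid 367 181 [166 168 183 255 255 255 255 255 255 255 255 255 240 129 157 165 162 152 185 255 255 255 255 255 191 200 203 217 169 152  89  64  69]
cup 110 mid 332 191 [196 200 200 203 205 184 208 205 159 129 145 148 153 163 164 159 164 162 162 164 162 164 155 155 142 134 177 204 200 201 202 200 198]
cup 100 mid 332 194 [163 163 16
[... 289 characters left out ...]
 191.7 367.  174.5]
 [467.5 328.5 191.9 367.1 174.1]
 [469.5 329.6 192.  367.1 173.6]
 [471.5 330.6 192.2 367.1 173.1]
 [473.5 331.7 192.3 367.  172.6]
 [475.5 332.8 192.4 366.9 172.1]
 [477.5 333.9 192.5 366.8 171.7]
 [479.5 335.  192.6 366.6 171.2]
 [481.5 336.1 192.6 366.5 170.7]]
(np.float64(332.05047277825935), array([255, 255, 248, 227, 234, 255, 132, 162, 163, 155, 136, 165, 173, 167, 177, 255, 255]))
clock 20.2 probe 473.5 cup 473.7 targets [473.8 474.1 474.4 474.5 474.6 474.6 474.6 474.6]
0 0 0 -0.01 -0.01 0 0;0 0 0 -0.01 -0.01 0 0;0 0 0 -0.01 -0.00 0 0;0 0 0 -0.00 -0.00 0 0;0 0 0 -0.00 -0.00 0 0;0 0 0 -0.00 -0.00 0 0;0 0 0 0.00 0.00 0 0;0 0 0 0.00 0.00 0 0; max 0.008548443806604323
```

```bash
python3 -m crank '0 0 0 -.03 -.02 0 0;0 0 0 -.03 -.01 0 0;0 0 0 -.02 -.01 0 0;0 0 0 -.01 -.01 0 0;0 0 0 -.01 0 0 0;0 0 0 0 0 0 0;0 0 0 0 0 0 0;0 0 0 0 0 0 0'
python3 - <<'E'
from h import *
c,s=snap();p=read_state()["tcp_pos"];print(c,"probe",pol(p))
b=cv2.blur(s["image"],(3,3)).astype(int)
prof(s,476.);print(nosecol(s))
E
python3 -m crank '0 0 0 0 0 0 0;0 0 0 0 0 0 0;0 0 0 0 0 0 0;0 0 0 0 0 0 0;0 0 0 0 0 0 0;0 0 0 0 0 0 0;0 0 0 0 0 0 0;0 0 0 0 0 0 0'
python3 - <<'E'
from h import *
L=[s for c,s in sorted(load(),key=lambda x:x[0])];c,s=snap();print(c,pol(read_state()["tcp_pos"]));prof(s,476.)
d=lambda a,b:np.abs(a["image"][150:225,290:395].astype(int)-b["image"][150:225,290:395]).mean()
print("diff",d(L[-1],s),"noise",d(s,capture("side")))
E
```

```text
clock: 21.2
tcp_pos: [511.8, -42.0, 243.3]
eef_rot: [-180.0, 0.0, 59.3]
wrist_force: [-0.3, -0.6, -0.8]
finger_gap: 0.281
grip_force: 44.3
21.2 probe (np.float64(89.17819800628867), np.float64(116.90568265334805))
peg 150 mid 368 164 [255 255 255 255 255  66  83  93  91  90  89  87  91 146 159 163 165 162 130  81  82  87  88  83  80  83  80  79  79  83  86  78  76]
peg 135 mid 367 169 [123 167 155 156 157  77  79  83  90  88  93  90  84 105 156 164 168 166 163  94  84  86  88  85  77  89  81  84  83  80  86  82  77]
peg 115 mid 367 175 [145 170 174 170 166 255 255 255 255 255 255 255 255 121 153 163 167 162 156  73  83  85  85  88  87  88  87  80  81  84  87  84  83]
peg 95 mid 366 181 [143 161 160 174 255 255 255 255 255 255 255 255 255 243 133 158 166 159 152 216 255 255 255 255 255 189 200 202 217 170 152  90  66]
cup 110 mid 333 191 [196 199 201 202 184 164 158 207 181 128 142 149 149 161 158 155 156 151 152 159 160 170 162 148 149 139 187 201 202 202 205 202 198]
cup 100 mid 333 194 [158 162 165 166 164 166 167 168 169 125 141 149 153 156 158 158 161 158 159 159 160 158 159 150 
[... 1544 characters left out ...]
6 163 147 147 140 189 202 200 204 204 202 196]
cup 100 mid 333 194 [157 162 165 162 166 167 168 169 171 129 142 147 152 155 160 159 158 160 162 157 156 155 157 151 142 151 204 200 198 178 180 160 203]
cup 90 mid 333 197 [165 164 168 166 167 165 166 168 170 143 140 147 152 153 158 161 160 161 155 158 158 155 154 144 139 188 203 197 196 196 197 196 196]
[[468.  328.8 191.9 367.1 173.9]
 [470.  329.8 192.1 367.1 173.5]
 [472.  330.9 192.2 367.1 173. ]
 [474.  332.  192.3 367.  172.5]
 [476.  333.1 192.4 366.9 172. ]
 [478.  334.1 192.5 366.8 171.5]
 [480.  335.2 192.6 366.6 171.1]
 [482.  336.3 192.6 366.4 170.6]
 [484.  337.4 192.7 366.2 170.1]]
diff 2.0215026455026455 noise 1.9833650793650794
```

```bash
python3 -c "
from h import *
print(job_done())"
```

```text
the job is handed in; nothing more can be done
None
```

I handed the job in at about 22 s with the carousel at rest and the probe still held upright, its tip about 20 mm above the cup's rim and, by the camera, within about 2 mm of the middle of the mouth; one push had set it coasting at about 1.1 rad/s (a turn in 5.7 s), and the tip trailed the moving cup by up to about 8–10 mm at times before I corrected it.

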